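Stand the colour chart on the reading stand

TASK

Draw the colour-comparison chart (the white panel with coloured squares and a blue top edge) straight up out of its slot in the rack and set it on the sloping reading stand: bottom edge fully down on the ledge behind the front lip, leaning flush against the backrest, centred, with the coloured squares facing out. Feel it seat on the ledge before you let go, and do not disturb the other two panels or the bottle and vials.

Things in the scene. Friction and masses are not known exactly. Their poses are not given: they have to be found in the camera images.
- chart_centre (a point): centre of the colour chart: rigid white panel 9 mm thick (its x), 120 mm wide (y), 140 mm tall (z), about 0.2 kg (0.14 to 0.28); 4 x 4 grid of coloured squares on its front face (-x), 12 mm blue strip along its top edge. Starts upright in one of the rack's three slots, axes as the rack's; bottom and top edges 70 mm below and above this point.
- chart_face (a point): point at the middle of the chart's front (coloured) face, 4.5 mm to -x of its centre
- chart: the colour chart itself; origin at the middle of its bottom edge, axes as for chart_centre
- grey_board_centre (a point): centre of a plain grey panel with a black top edge, same size as the chart, in another slot; leave it there
- white_board_centre (a point): centre of a plain white panel with a green top edge, same size as the chart, in another slot; leave it there
- rack: fixed grey rack, 170 mm (x) by 140 mm (y), sides 88 mm high; origin centre of underside. Slots at x = -65, 0, +65 mm: facing upright grooves in the two sides hold a panel's side edges (about 1.5 mm play). Panels rest on the 8 mm floor, top edge 148 mm above the worktop; a panel clears the grooves once raised 80 mm. Space between neighbouring panels 56 mm.
- rest: sloping part of the fixed stand. Origin: middle of the corner of ledge and backrest, 26 mm above the worktop. z runs up the slope (0.35 rad back from vertical), y across, x into the backrest. Backrest: plane x = 0, 130 mm wide, up to z = 90 mm. Ledge: plane z = 0, 150 mm wide, forward to x = -17 mm, where a lip 8 mm high stands (to -21). Seated chart: centre at x = -4.5, y = 0, z = 70 mm.
- brown_bottle: loose brown bottle with a yellow cap, 48 mm wide, 105 mm tall, origin under its centre; bystander
- red_vial: loose small vial with a red cap, 26 mm wide, 54 mm tall, origin under its centre; bystander
- blue_vial: loose small vial with a blue cap, 26 mm wide, 54 mm tall, origin under its centre; bystander
- stand: fixed reading stand that carries the sloping rest; base 120 mm (x) by 150 mm (y), 10 mm thick, origin at the centre of its underside. Its front (-x) faces the robot, give or take 0.3 rad. A seated chart stands 50 mm clear above the backrest, whose two thin struts run down behind it.
There are look-alikes about, which are no part of the job. There is more than one size of the chart; the job needs the smaller.

How it is judged:
By the outcome, as a careful person would: the job done as asked, in the order asked, and still so for the second after the job is handed in, with the robot touching nothing.
It also fails if it takes over 40 s, if anything falls off the work surface, if the arm or the gripper's body presses on something with over 40 N, if the wrist force passes 120 N, or if a joint passes its speed limit or range.

ROBOT

A 7-joint arm with a two-finger parallel gripper is mounted at the origin on a cart in front of the work surface, level with it; the furniture and walls round the work are solid. World frame = base frame: x ahead of the robot, y to its left, z up, the work surface at z = 0. Lengths are in m, angles in rad, forces in N, time in s.
With the tool pointing down it reaches from about 0.4 to 0.875 m from the base axis. Payload 4.4 kg.
Tool frame: the origin (TCP) lies midway between the tips of the shut fingers; the grasp point (between the pads) lies 19 mm behind it; z points along the fingers, y is the direction in which the jaws open and shut (so a half turn about z gives the same grasp; the last joint's range is limited). The gripper opens to 85 mm and grips with 20 to 120 N. Pads are 22 mm wide; open, the fingers measure 114 mm over their backs; the gripper's body (76 mm by 85 mm) begins 54 mm behind the grasp point. The pads swing forward as they close: fully open they stand 13 mm farther back than shut.
Start: joints at [-1.35, 0.628, 0.038, 1.517, -0.027, 0.996, -0.02], TCP at [0.184, 0.623, 0.231] pointing down, gripper open.
Joint ranges: [-3.06, 3.06], [-0.37, 2.12], [-1.25, 1.32], [0.18, 2.47], [-1.1, 4.24], [0.23, 1.98], [-2.94, 2.94]. Speed limits (rad/s): [2.57, 2.57, 3.14, 3.14, 3.14, 3.14, 3.14].

INTERFACE

Orientations are given as a rotation vector (axis times angle).
In Python, from bench import robot gives the robot as it stands.
- The arm moves only by the tool servo_tool, never from a script. Its argument "commands" is a list of rows, each a list of 3 entries, a list of its own where there are three numbers: the shift along the tool's x, y, z in cm, then the turn, a rotation vector about the tool's x, y, z in degrees, then the finger opening in cm, from 0 to 8.54. A call has 1 to 5 rows; each row is the pose to reach, as a shift and turn from the pose measured when the call began, along the tool's axes at that moment; what a row does not reach only later rows make up. A row lasts 1/8 s, in which the tool goes at most 62.5 mm and 10.7 degrees, less where a joint would pass 70% of its speed; a pose out of reach is approached as far as the arm can. A call with a gripper value outside its range is refused whole. The fingers move at their own pace and stop on an object; "grip_force" is the grip in N (left out, the last holds). Time passes only in rows, so rows that repeat a pose let the fingers close. It gives the time, the measured TCP pose, the force and the opening at its end, in the units of the state.
- robot.get_obs(): the state, without advancing time (a new reading comes with each control period).
- robot.camera(name): name is "scene" or "top" or "wrist"; returns the picture (420x560x3 uint8, red, green, blue); there is no depth.
- robot.get_calibration(name): a dict with "fx", "fy", "cx", "cy" (pixels), "R" (3x3) and "t" (3): a world point X has camera coordinates R X + t. Camera axes: x right, y down, z forward; pixel columns grow to the right and rows downward; lengths in m; the calibration is good to about 2 mm. A picture is of the moment at which its call begins: read the wrist's pose just before it. get_calibration takes no time and is no camera call; for the wrist camera it gives the pose at the moment of the call.
- robot.job_done(): hands the job in, once; it reports no verdict.
Trained networks look in the newest picture that a camera, given by its name, has taken for a name from the list of things; names that differ only in an ending like _2 or _b are one class to them, and where a whole thing is asked for, a point or a joint stands for the part that bears it (a point fixed in the world has none). Each returns a list of dicts, best first, with "confidence" (0 to 1); they miss things now and then, are a little off and sometimes report something else, mostly with a low value. They report only what shows in the picture. A call takes as long as a camera call. They do not tell look-alikes from the thing itself.
- robot.find_in(camera, thing): "point" ([column, row] in pixels, amid what is visible of it).
The state is a dict: "clock": time; "joint_positions": joint angles; "qd": joint speeds; "tau": joint torques, N m; "position": TCP position; "ee_rot": TCP orientation; "contact_force": force on the tool from outside, world axes, zero at the start; "wrist_torque": the same for the moment, N m; "grip_width": finger opening in m.
Only numpy, scipy, OpenCV 4.12 (cv2) and the standard library are available. Lean on these libraries where they do the work, as an engineer would, in place of code of your own. Each camera call takes 0.05 s, during which the arm holds its last target.

## Working session

There is one attempt and no reset: what is moved stays moved. The work goes in short steps, Python scripts to look and compute and a tool call to move; the robot and the scene stay as the last step left them, time stands still between calls to the robot, and variables do not carry over. Pictures are saved under pics/ and viewed, and the job is handed in when it is done.

Besides the shell and the picture viewer there is one more tool, called after "Emit:" as name([rows], argument=value, ...), one row to a line, values as JSON. servo_tool: Moves the arm, as the interface text tells. Its arguments: {"type":"object","properties":{"commands":{"type":"array","items":{"type":"array"}},"grip_force":{"type":"number"}},"required":["commands"]}

```bash
mkdir -p pics; ls; cat > h.py <<'E'
import numpy as np, cv2
from bench import robot
from scipy.spatial.transform import Rotation as R
def snap(cam,fn):
    im=robot.camera(cam); cv2.imwrite('pics/'+fn,im[:,:,::-1]); return im
def proj(cal,X):
    X=np.atleast_2d(X); c=X@np.array(cal['R']).T+np.array(cal['t'])
    return np.c_[cal['fx']*c[:,0]/c[:,2]+cal['cx'],cal['fy']*c[:,1]/c[:,2]+cal['cy']]
def ray(cal,p):
    Rm=np.array(cal['R']);t=np.array(cal['t'])
    d=Rm.T@np.array([(p[0]-cal['cx'])/cal['fx'],(p[1]-cal['cy'])/cal['fy'],1]); return -Rm.T@t,d
def onz(cal,p,z):
    o,d=ray(cal,p); return o+d*(z-o[2])/d[2]
E
python3 - <<'E'
from h import *
o=robot.get_obs(); print({k:np.round(v,3).tolist() for k,v in o.items()})
for c in ['scene','top']:
    snap(c,c+'0.png'); cal=robot.get_calibration(c); print(c,{k:np.round(v,4).tolist() for k,v in cal.items()})
E
```

```text
pics
{'clock': 0.0, 'joint_positions': [-1.35, 0.629, 0.038, 1.518, -0.027, 0.996, -0.02], 'qd': [0.0, 0.001, 0.001, 0.001, 0.0, 0.001, -0.0], 'tau': [0.0, -56.34, 1.226, -19.345, 0.011, 0.011, 0.0], 'position': [0.184, 0.623, 0.23], 'ee_rot': [-0.449, -3.109, 0.003], 'contact_force': [-0.44, 0.471, 0.107], 'wrist_torque': [-0.027, -0.024, -0.065], 'grip_width': 0.086}
scene {'fx': 467.5786, 'fy': 467.5786, 'cx': 283.6574, 'cy': 210.14, 'R': [[0.8647, -0.5022, -0.0112], [-0.3494, -0.5854, -0.7316], [0.3608, 0.6365, -0.6817]], 't': [-0.4937, 0.2459, 0.7706]}
top {'fx': 392.6099, 'fy': 392.6099, 'cx': 288.6418, 'cy': 210.8745, 'R': [[-0.0268, -0.9996, 0.0097], [-0.9901, 0.0252, -0.1381], [0.1378, -0.0133, -0.9904]], 't': [-0.0048, 0.5551, 0.8887]}
```

View pics/scene0.png

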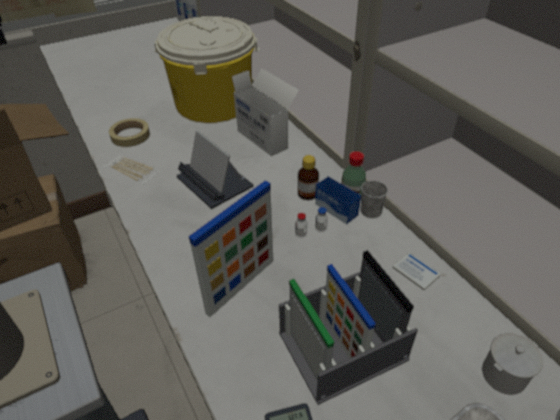

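View pics/top0.png

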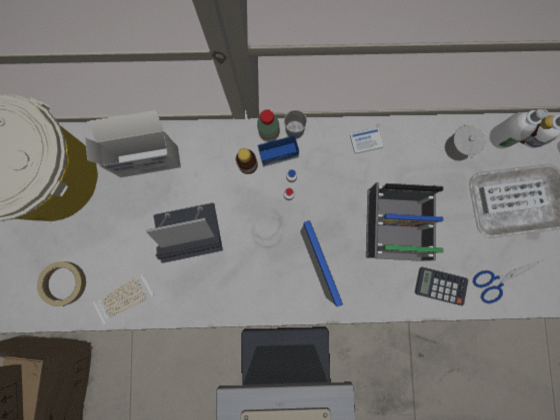

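The scene shows a large free-standing chart at (235,245), the rack with the green (310,315), blue-edged (350,300) and black (385,290) panels, the stand at (213,165), the bottle at (308,180) and the vials at (301,223) and (321,218). Candidates for the chart are the large free-standing one at (235,245) and the small one in the rack's middle slot at (350,305). I choose the rack one by the description and will check it in a crop.

```bash
python3 - <<'E'
from h import *
for c in ['scene','top']:
    cal=robot.get_calibration(c)
    print(c,proj(cal,[[0.184,0.623,0.231],[0,0,0],[0,0,.3]]).round(), 'campos',(-np.array(cal['R']).T@np.array(cal['t'])).round(3))
cal=robot.get_calibration('wrist');print('wristcam',(-np.array(cal['R']).T@np.array(cal['t'])).round(3),np.array(cal['R']).round(3).tolist(),cal['fx'])
cal=robot.get_calibration('top')
s=cv2.imread('pics/scene0.png');t=cv2.imread('pics/top0.png')
a=cv2.resize(s[230:400,265:425],None,fx=3.4,fy=3.4,interpolation=cv2.INTER_CUBIC)
cv2.imwrite('pics/c_scene.png',a)
cv2.imwrite('pics/c_top.png',cv2.resize(t[170:275,350:460],None,fx=5.5,fy=5.5,interpolation=cv2.INTER_CUBIC))
cv2.imwrite('pics/c_stand.png',cv2.resize(t[190:270,140:235],None,fx=7,fy=7,interpolation=cv2.INTER_CUBIC))
cv2.imwrite('pics/c_stand_s.png',cv2.resize(s[125:215,165:265],None,fx=6.5,fy=6.5,interpolation=cv2.INTER_CUBIC))
E
```

```text
scene [[   1.   57.]
 [ -16.  359.]
 [-127.  232.]] campos [ 0.235 -0.594  0.7  ]
top [[-77. 418.]
 [287. 456.]
 [287. 552.]] campos [ 0.427 -0.007  0.957]
wristcam [0.114 0.646 0.374] [[0.284, 0.959, -0.002], [0.918, -0.272, 0.287], [0.275, -0.083, -0.958]] 347.3395060978123
```

View pics/c_scene.png

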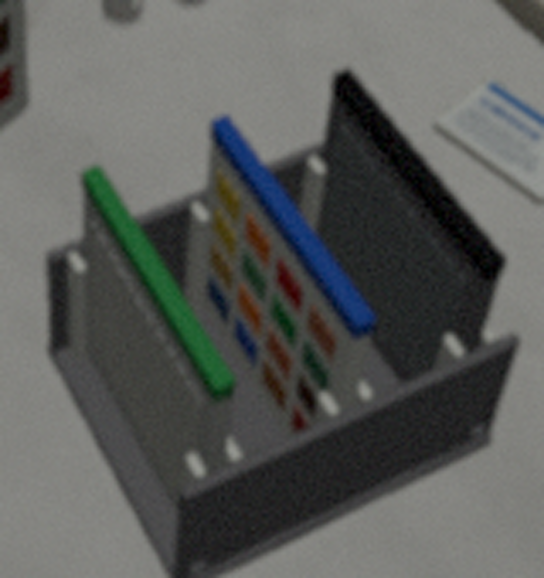

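View pics/c_top.png

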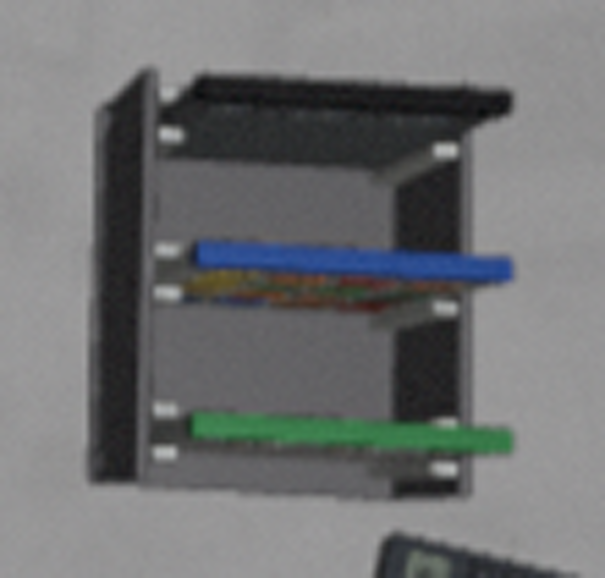

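View pics/c_stand.png

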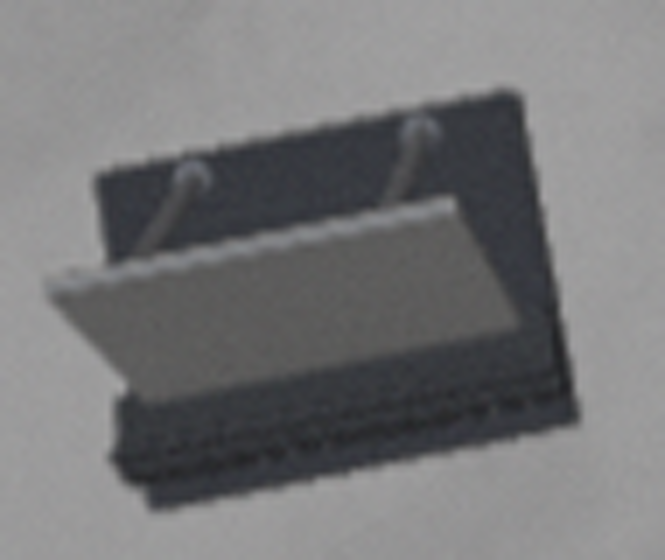

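View pics/c_stand_s.png

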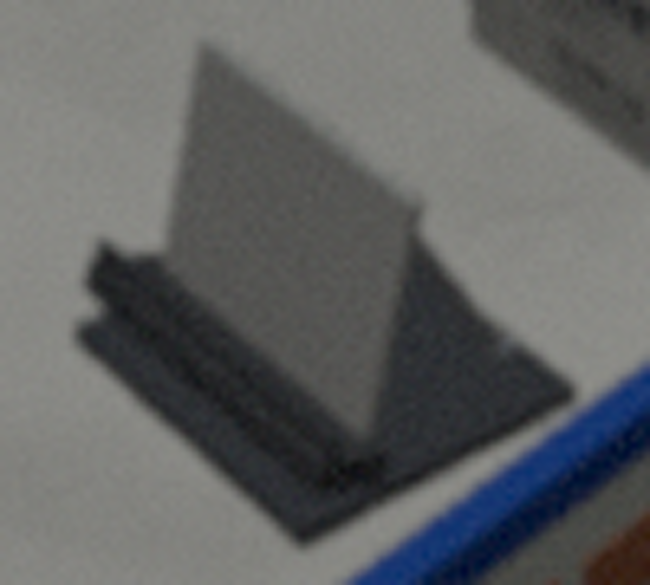

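The crops show that the rack chart has coloured squares on its front face, a blue top edge and sits in the middle slot. It is about 58 px wide in the top view, which matches 120 mm at z=0.148. Next I fit the rack and stand poses.

```bash
cat > fit.py <<'E'
from h import *
from scipy.optimize import least_squares
cs,ct=robot.get_calibration('scene'),robot.get_calibration('top')
T=lambda o,s,p:np.array(p,float)/s+np.array(o)-0.5+0.5/s
def Rz(a): return R.from_euler('z',a).as_matrix()
def fit(obs,x0):
    def f(v):
        r=[]
        for cal,X,p in obs:
            r+= list((proj(cal,Rz(v[2])@np.array(X)+[v[0],v[1],0])[0]-p))
        return r
    s=least_squares(f,x0,loss='soft_l1'); return s.x,np.array(f(s.x)).reshape(-1,2)
def restX(p): # rest coords -> stand coords given offset ox
    c,s=np.cos(.35),np.sin(.35)
    return lambda ox:np.array([ox+p[0]*c+p[2]*s,p[1],.026-p[0]*s+p[2]*c])
E
python3 - <<'E'
from fit import *
tc=lambda *p:T((350,170),5.5,p); sc=lambda *p:T((265,230),3.4,p)
# rack frame: panels top z .148 ; y+ = left in top image
rk=[(ct,[.0045,.06,.148],tc(195,240)),(ct,[.0045,-.06,.148],tc(513,258)),
    (ct,[-.0605,.06,.148],tc(191,413)),(ct,[-.0605,-.06,.148],tc(513,430)),
    (ct,[.0695,.06,.148],tc(203,74)),(ct,[.0695,-.06,.148],tc(513,91)),
    (cs,[.0045,-.06,.148],sc(376,318)),(cs,[-.0695,-.06,.148],sc(210,388)),(cs,[.0695,-.06,.148],sc(505,262)),
    (cs,[.0045,.06,.148],sc(226,117)),(cs,[.0695,.06,.148],sc(346,69)),(cs,[-.0605,.06,.148],sc(98,168)),
    (cs,[.085,-.07,.088],sc(518,340)),(cs,[-.085,-.07,.088],sc(180,495))]
v,r=fit(rk,[.42,-.25,0]); print('rack',v.round(4)); print(r.round(1).tolist())
ts=lambda *p:T((140,190),7,p); ss=lambda *p:T((165,125),6.5,p)
obs=[(ct,[.06,.075,.01],ts(95,175)),(ct,[.06,-.075,.01],ts(520,90)),(ct,[-.06,-.075,.01],ts(580,422)),(ct,[-.06,.075,.01],ts(152,508)),
     (cs,[.06,-.075,.01],ss(577,390)),(cs,[-.06,-.075,.01],ss(303,535)),(cs,[-.06,.075,.01],ss(78,330))]
v,r=fit(obs,[.47,.22,.2]); print('stand',v.round(4)); print(r.round(1).tolist())
# rest offset + independent yaw
rp=[(ct,[0,.065,.09],ts(45,285)),(ct,[0,-.065,.09],ts(460,210)),(ct,[0,.065,0],ts(135,400)),(ct,[0,-.065,0],ts(520,325)),
    (cs,[0,.065,.09],ss(205,42)),(cs,[0,-.065,.09],ss(418,212)),(cs,[0,-.065,0],ss(370,445)),(cs,[0,.065,0],ss(168,275))]
w,r=fit([(c,restX(X)(0),p) for c,X,p in rp],[.47,.22,.2]); print('rest',w.round(4)); print(r.round(1).tolist())
print('rest in stand',Rz(-v[2])@(np.r_[w[:2],0]-np.r_[v[:2],0]))
big=[onz(ct,p,z).round(3).tolist() for p,z in (((305,222),.2),((339,303),.2),((250,158),.1),((290,193),.05),((292,175),.05))];print(big)
E
```

```text
rack [ 0.5197 -0.2789 -0.0855]
[[0.5, 0.1], [0.2, 0.2], [0.5, -0.2], [0.0, 0.2], [-0.2, -0.3], [0.3, 0.0], [-1.3, -0.2], [0.2, 0.1], [-0.4, -0.8], [-0.4, -1.3], [0.2, -0.8], [-0.6, -1.8], [1.3, 1.3], [0.5, 1.9]]
stand [0.5137 0.2245 0.1782]
[[0.0, -0.6], [0.3, -0.8], [0.7, 0.2], [-0.2, 0.7], [0.8, -0.7], [-0.5, 0.1], [-1.4, -0.7]]
rest [0.4902 0.2205 0.1642]
[[0.2, 0.1], [0.6, -0.5], [1.7, -0.3], [1.2, 0.0], [-0.1, -1.2], [-0.3, -1.4], [-1.0, -0.8], [-0.6, -2.1]]
rest in stand [-0.02383848  0.00028655  0.        ]
[[0.51, -0.048, 0.2], [0.354, -0.107, 0.2], [0.668, 0.065, 0.1], [0.595, -0.023, 0.05], [0.639, -0.029, 0.05]]
```

Both fits have residuals of about 1 px. The rack is at (0.520,-0.279) with yaw -0.086, and the rest corner is at (0.490,0.2205) with yaw about 0.17. Next I move over the stand for a close look on the way to the rack.

```bash
cat >> h.py <<'E'
def Rt(yaw,tilt=0.):
    # tool: x=+y, y=+x, z=down ; tilt leans tool back (wrist to +x)
    B=np.array([[0,1,0],[1,0,0],[0,0,-1.]]).T
    return R.from_euler('z',yaw)*R.from_euler('y',tilt)*R.from_matrix(B)
def plan(p,Rg):
    o=robot.get_obs(); P=np.array(o['position']);C=R.from_rotvec(o['ee_rot'])
    print('clk',round(o['clock'],2),'pos',P.round(4),'F',np.round(o['contact_force'],2),'M',np.round(o['wrist_torque'],2),'w',round(o['grip_width'],4))
    print('shift cm',(C.inv().apply(np.array(p)-P)*100).round(2),'turn deg',np.degrees((C.inv()*Rg).as_rotvec()).round(2))
E
python3 -c "
from h import *
plan([.45,.31,.38],Rt(.17))"
```

```text
clk 0.1 pos [0.1837 0.6229 0.2305] F [-0.09  0.81  0.2 ] M [-0.05  0.01 -0.06] w 0.0857
shift cm [-34.4  -22.51 -14.91] turn deg [-9.000e-02  5.000e-02  6.383e+01]
```

Emit:
servo_tool([
  [[0, 0, -6], [0, 0, 10], 8.5],
  [[-3, -2, -12], [0, 0, 20], 7],
  [[-8.5, -5.5, -15], [0, 0, 30], 6],
  [[-14, -9, -15], [0, 0, 40], 5],
  [[-19, -12.5, -15], [0, 0, 50], 4],
])

```text
clock: 0.72
position: [0.3222, 0.4599, 0.3809]
ee_rot: [1.728, 2.623, -0.001]
contact_force: [0.8, 0.9, -0.5]
grip_width: 0.04
```

```bash
python3 -c "
from h import *
plan([.45,.31,.38],Rt(.17))"
```

```text
clk 0.72 pos [0.3222 0.4599 0.3809] F [ 0.79  0.94 -0.49] M [ 0.02 -0.11 -0.02] w 0.04
shift cm [-18.82   5.82   0.1 ] turn deg [ 0.    0.04 13.52]
```

Emit:
servo_tool([
  [[-6, 1.9, 0], [0, 0, 7], 4],
  [[-12, 3.8, 0], [0, 0, 13.5], 4],
  [[-18, 5.8, 0], [0, 0, 13.5], 4],
  [[-18.8, 5.8, 0], [0, 0, 13.5], 4],
])

```text
clock: 1.23
position: [0.4528, 0.305, 0.3811]
ee_rot: [2.033, 2.391, -0.002]
contact_force: [-0.7, 0.4, 0.4]
grip_width: 0.0401
```

```bash
python3 -c "
from h import *
plan([.45,.31,.38],Rt(.17))
cal=robot.get_calibration('wrist');snap('wrist','w1.png')
import json;json.dump({k:np.array(v).tolist() for k,v in cal.items()},open('w1.json','w'))
plan([.5197,-.2789+.06,.34],Rt(-.0855))"
```

```text
clk 1.23 pos [0.4528 0.305  0.3811] F [-0.68  0.37  0.4 ] M [0.04 0.02 0.03] w 0.0401
shift cm [ 0.53 -0.19  0.11] turn deg [ 0.07  0.19 -0.47]
clk 1.27 pos [0.4519 0.3059 0.381 ] F [ 0.51 -0.41 -0.95] M [-0.06 -0.06  0.08] w 0.0401
shift cm [-52.88  -1.85   4.24] turn deg [ 0.04  0.15 14.27]
```

View pics/w1.png

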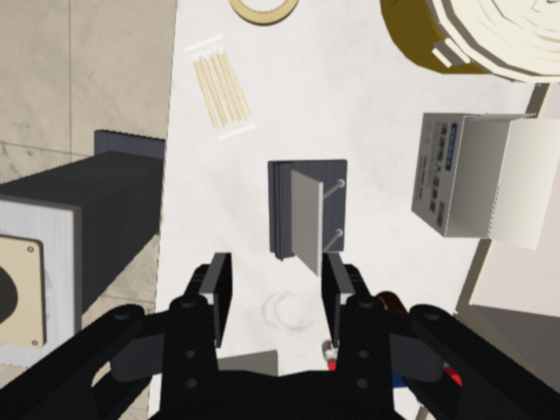

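The wrist view shows the stand at about (308,205), its backrest from (292,170) to (322,275), the box at right and the bottle at (390,305). I zoom in to refine the stand pose.

```bash
python3 -c "
import cv2
t=cv2.imread('pics/w1.png');cv2.imwrite('pics/w1c.png',cv2.resize(t[150:285,255:360],None,fx=4.4,fy=4.4,interpolation=cv2.INTER_CUBIC))"
```

```text
(no output)
```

View pics/w1c.png

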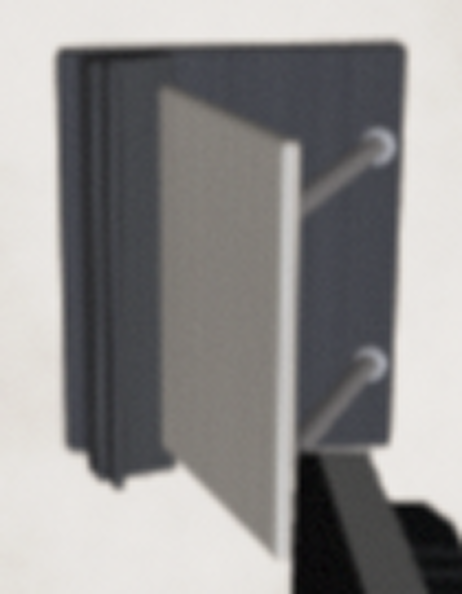

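```bash
python3 - <<'E'
from fit import *
import json
cw={k:np.array(v) for k,v in json.load(open('w1.json')).items()}
wc=lambda *p:T((255,150),4.4,p)
b=[(cw,[-.06,.075,.01],wc(57,47)),(cw,[.06,.075,.01],wc(406,42)),(cw,[-.06,-.075,.01],wc(66,450)),(cw,[.06,-.075,.01],wc(390,444))]
v,r=fit(b,[.5,.22,.17]);print(v.round(4),r.round(1).tolist())
rp=[(cw,[0,.065,0],wc(160,86)),(cw,[0,-.065,0],wc(163,447)),(cw,[0,.065,.09],wc(283,142)),(cw,[0,-.065,.09],wc(279,560))]
w,r=fit([(c,restX(X)(0),p) for c,X,p in rp],[.47,.22,.2]); print('rest',w.round(4),r.round(1).tolist())
print('rest in stand',Rz(-v[2])@(np.r_[w[:2],0]-np.r_[v[:2],0]))
E
```

```text
[0.5135 0.23   0.177 ] [[-0.7, -0.4], [0.7, -0.6], [-0.4, 0.5], [0.4, 0.7]]
rest [0.4895 0.2244 0.1843] [[-0.1, -0.1], [0.2, 0.0], [0.1, -0.2], [-0.1, 0.4]]
rest in stand [-0.02463664 -0.00124201  0.        ]
```

Emit:
servo_tool([
  [[-6, -0.2, 0], [0, 0, 3], 4],
  [[-12, -0.4, 0], [0, 0, 6], 4],
  [[-18, -0.6, 0], [0, 0, 9], 4],
  [[-24, -0.8, 0], [0, 0, 12], 4],
  [[-30, -1, 0], [0, 0, 14.3], 4],
])

```text
clock: 1.9
position: [0.4907, 0.0087, 0.3817]
ee_rot: [2.312, 2.125, -0.001]
contact_force: [1.2, 0.6, 0.3]
grip_width: 0.04
```

```bash
python3 -c "
from h import *
plan([.5197,-.2789+.06,.34],Rt(-.0855))"
```

```text
clk 1.9 pos [0.4907 0.0087 0.3817] F [1.16 0.55 0.28] M [ 0.02 -0.05 -0.02] w 0.04
shift cm [-22.43   4.79   4.2 ] turn deg [0.05 0.07 0.09]
```

Emit:
servo_tool([
  [[-6, 1.3, 0], [0, 0, 0], 4],
  [[-12, 2.6, 1], [0, 0, 0], 4],
  [[-18, 3.9, 3], [0, 0, 0], 4],
  [[-22.4, 4.8, 4.2], [0, 0, 0], 4],
  [[-22.4, 4.8, 4.2], [0, 0, 0], 4],
])

```text
clock: 2.52
position: [0.519, -0.221, 0.3385]
ee_rot: [2.317, 2.121, -0.005]
contact_force: [-0.3, 0.4, -0.9]
grip_width: 0.0402
```

```bash
python3 -c "
from h import *
plan([.5197,-.2789,.21],Rt(-.0855))
cal=robot.get_calibration('wrist');snap('wrist','w2.png')
import json;json.dump({k:np.array(v).tolist() for k,v in cal.items()},open('w2.json','w'))
for p in [[.52,-.279,.148]]: print(proj(cal,p))
plan([.5197,-.2789,.21],Rt(-.0855))"
```

```text
clk 2.52 pos [ 0.519  -0.221   0.3385] F [-0.26  0.41 -0.92] M [0.03 0.02 0.02] w 0.0402
shift cm [-5.73  0.61 12.86] turn deg [-0.1   0.14 -0.17]
[[283.09538431 235.31585095]]
clk 2.58 pos [ 0.5197 -0.2184  0.339 ] F [0.23 1.74 0.4 ] M [0.03 0.03 0.01] w 0.0401
shift cm [-6.03  0.52 12.9 ] turn deg [-0.05  0.02  0.02]
```

View pics/w2.png

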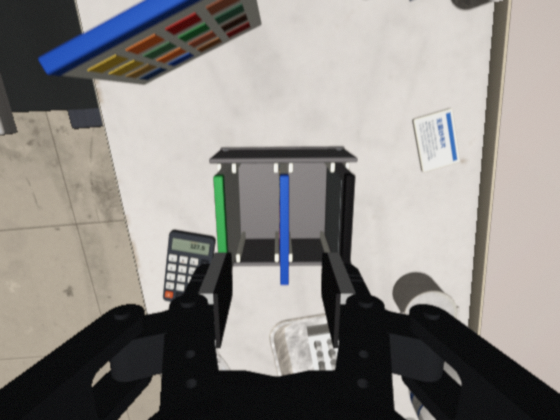

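The wrist view shows the blue edge from (284,175) to (284,285), with green at (220,215) and black at (347,215). I check these against the fit.

```bash
python3 - <<'E'
from fit import *
import json
cw={k:np.array(v) for k,v in json.load(open('w2.json')).items()}
im=cv2.imread('pics/w2.png').astype(int)
B,G,Rr=im[...,0],im[...,1],im[...,2]
m=(B>100)&(B-Rr>60)&(B-G>40); m[:140]=0; m[:,:250]=0; m[:,320:]=0
m=m&(np.arange(560)[None]>270)&(np.arange(560)[None]<300)
ys,xs=np.where(m);print(ys.min(),ys.max(),[ (int(y),round(xs[ys==y].mean(),1),int((ys==y).sum())) for y in (180,200,220,240,260,280)])
for X in ([0,.06,.148],[0,-.06,.148],[0,0,.148]): print(proj(cw,Rz(-.0855)@X+[.5197,-.2789,0]).round(1))
o,d=ray(cw,(284.4,ys.min())); print(onz(cw,(284.4,ys.min()-.5),.148),onz(cw,(284.4,ys.max()+.5),.148))
E
```

```text
175 284 [(180, np.float64(284.0), 9), (200, np.float64(284.0), 9), (220, np.float64(284.0), 9), (240, np.float64(284.0), 9), (260, np.float64(284.0), 9), (280, np.float64(284.0), 9)]
[[282.8 178.2]]
[[282.8 287. ]]
[[282.8 235.2]]
[ 0.52664845 -0.21559843  0.148     ] [ 0.51660287 -0.33576942  0.148     ]
```

```bash
python3 -c "
from h import *
plan([.5208,-.2775,.109],Rt(-.0845))"
```

```text
clk 2.58 pos [ 0.5197 -0.2184  0.339 ] F [0.23 1.74 0.4 ] M [0.03 0.03 0.01] w 0.0401
shift cm [-5.88  0.63 23.  ] turn deg [-0.05  0.02 -0.04]
```

Emit:
servo_tool([
  [[-4, 0.4, 3], [0, 0, 0], 4],
  [[-5.9, 0.6, 8], [0, 0, 0], 4],
  [[-5.9, 0.6, 12], [0, 0, 0], 4],
  [[-5.9, 0.6, 14], [0, 0, 0], 4],
  [[-5.9, 0.6, 14], [0, 0, 0], 4],
])

```text
clock: 3.2
position: [0.521, -0.2741, 0.1977]
ee_rot: [-2.307, -2.126, 0.001]
contact_force: [0.1, -1.3, 0.4]
grip_width: 0.04
```

```bash
python3 -c "
from h import *
snap('wrist','w3.png');snap('scene','s3.png')
plan([.5208,-.2775,.109],Rt(-.0845))"
```

```text
clk 3.3 pos [ 0.5219 -0.2762  0.1999] F [ 0.65 -0.02  0.08] M [-0.04  0.02  0.03] w 0.0402
shift cm [-0.14 -0.1   9.09] turn deg [0.03 0.   0.11]
```

View pics/w3.png

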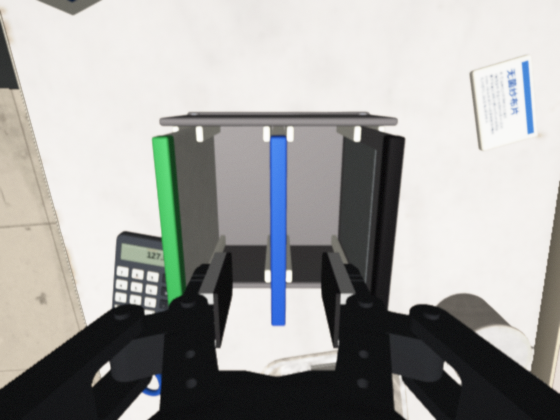

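View pics/s3.png

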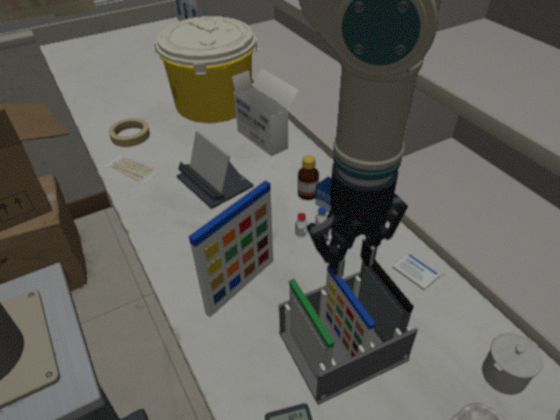

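The fingers straddle the blue edge: pads near columns 228 and 325, edge at 278. The green and black panels are well clear. I descend.

Emit:
servo_tool([
  [[-0.1, -0.1, 3], [0, 0, 0], 4],
  [[-0.1, -0.1, 5.5], [0, 0, 0], 4],
  [[-0.1, -0.1, 8], [0, 0, 0], 4],
  [[-0.1, -0.1, 9], [0, 0, 0], 4],
  [[-0.1, -0.1, 9], [0, 0, 0], 4],
], grip_force=30)

```text
clock: 3.92
position: [0.5214, -0.2769, 0.1105]
ee_rot: [2.31, 2.128, 0.001]
contact_force: [0.4, 0.1, -0.1]
grip_width: 0.0403
```

Emit:
servo_tool([
  [[0, 0, 0], [0, 0, 0], 3],
  [[0, 0, 0], [0, 0, 0], 2],
  [[0, 0, 0], [0, 0, 0], 0.5],
  [[0, 0, 0], [0, 0, 0], 0.5],
  [[0, 0, 0], [0, 0, 0], 0.5],
])

```text
clock: 4.55
position: [0.5219, -0.2771, 0.1112]
ee_rot: [2.309, 2.127, 0.002]
contact_force: [-0.8, 1.1, 6.8]
grip_width: 0.009
```

```bash
python3 -c "
from h import *
plan([.5208,-.2775,.109],Rt(-.0845))"
```

```text
clk 4.55 pos [ 0.5219 -0.2771  0.1112] F [-0.84  1.08  6.76] M [ 0.12  0.13 -0.01] w 0.009
shift cm [-0.05 -0.1   0.22] turn deg [0.14 0.01 0.15]
```

The grip width is 9.0 mm, which matches the panel. I grip harder and lift straight up.

Emit:
servo_tool([
  [[0, 0, 0], [0, 0, 0], 0.5],
  [[0, 0, -0.5], [0, 0, 0], 0.5],
  [[0, 0, -1.5], [0, 0, 0], 0.5],
  [[0, 0, -3], [0, 0, 0], 0.5],
  [[0, 0, -3], [0, 0, 0], 0.5],
], grip_force=60)

```text
clock: 5.18
position: [0.5223, -0.2777, 0.1429]
ee_rot: [2.307, 2.126, 0.003]
contact_force: [-1.2, -0.6, -3.0]
grip_width: 0.0087
```

```bash
python3 -c "
from h import *
plan([.5219,-.2771,.36],Rt(-.0845))"
```

```text
clk 5.17 pos [ 0.5223 -0.2777  0.1429] F [-1.22 -0.59 -2.95] M [-0.06  0.02  0.  ] w 0.0087
shift cm [  0.03   0.05 -21.71] turn deg [0.26 0.07 0.15]
```

Emit:
servo_tool([
  [[0, 0, -2], [0, 0, 0], 0.5],
  [[0, 0, -4.5], [0, 0, 0], 0.5],
  [[0, 0, -7], [0, 0, 0], 0.5],
  [[0, 0, -12], [0, 0, 0], 0.5],
  [[0, 0, -18], [0, 0, 0], 0.5],
])

```text
clock: 5.8
position: [0.5209, -0.2767, 0.3234]
ee_rot: [2.309, 2.127, 0.002]
contact_force: [1.3, -0.3, -2.5]
grip_width: 0.0082
```

Emit:
servo_tool([
  [[0, 0, -4.5], [0, 0, 0], 0.5],
  [[0, 0, -6], [0, 0, 0], 0.5],
  [[0, 0, -6], [0, 0, 0], 0.5],
])

```text
clock: 6.18
position: [0.5207, -0.2765, 0.3832]
ee_rot: [2.309, 2.127, 0.003]
contact_force: [0.2, 0.1, -3.6]
grip_width: 0.0083
```

```bash
python3 -c "
from h import *
snap('scene','s4.png');snap('wrist','w4.png')
plan([.46,.224,.36],Rt(.177))"
```

```text
clk 6.28 pos [ 0.52   -0.2758  0.3812] F [-0.6   0.44 -3.51] M [ 0.  0. -0.] w 0.0084
shift cm [ 49.32 -10.07   2.2 ] turn deg [ -0.05  -0.09 -14.83]
```

View pics/s4.png

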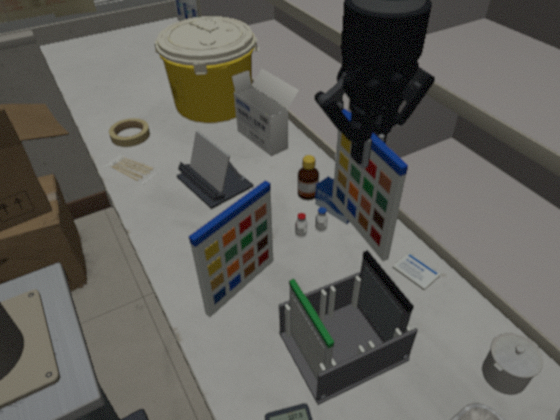

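View pics/w4.png

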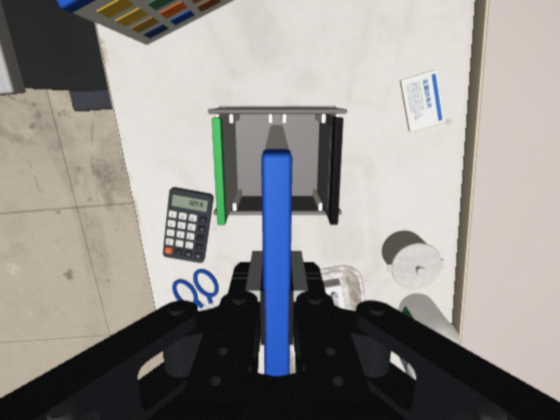

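The chart is out and upright, and the green and black panels are still in place. The blue top spans rows 150–375 in the wrist view. I measure its offset in the hand.

```bash
python3 - <<'E'
from fit import *
cal=robot.get_calibration('wrist');o=robot.get_obs();P=np.array(o['position']);C=R.from_rotvec(o['ee_rot'])
im=cv2.imread('pics/w4.png').astype(int);B,G,Rr=im[...,0],im[...,1],im[...,2]
m=(B>100)&(B-Rr>60)&(B-G>40)&(np.abs(np.arange(560)[None]-277)<20); m[:130]=0
ys,xs=np.where(m);print(ys.min(),ys.max(),[(y,xs[ys==y].mean().round(1),int((ys==y).sum())) for y in (155,200,250,300,360)])
for top in (-.034,-.0368,-.040):
    pts=[P+C.apply([sx*.06,0,top]) for sx in (1,-1)]; print(top,proj(cal,pts).round(1).tolist())
    zt=pts[0][2]
    for y in (ys.min()-.5,ys.max()+.5): print(C.inv().apply(onz(cal,(xs[ys==200].mean(),y),zt)-P).round(4))
E
```

```text
153 375 [(155, np.float64(276.0), 29), (200, np.float64(276.0), 29), (250, np.float64(276.5), 28), (300, np.float64(276.5), 24), (360, np.float64(276.5), 24)]
-0.034 [[277.4, 151.9], [277.6, 443.2]]
[ 0.0598 -0.0005 -0.034 ]
[-0.0257 -0.0006 -0.0341]
-0.0368 [[277.5, 153.2], [277.6, 449.7]]
[ 0.0602 -0.0004 -0.0368]
[-0.0231 -0.0006 -0.0369]
-0.04 [[277.5, 154.7], [277.7, 457.4]]
[ 0.0607 -0.0004 -0.04  ]
[-0.0202 -0.0006 -0.0401]
```

```bash
cat >> h.py <<'E'
W=[.4905,.2226]; YAW=.177
def rest(x,y,z):
    c,s=np.cos(.35),np.sin(.35)
    return R.from_euler('z',YAW).apply([x*c+z*s,y,.026-x*s+z*c])+[W[0],W[1],0]
def inrest(p):
    q=R.from_euler('z',-YAW).apply(np.array(p)-[W[0],W[1],.026])
    return R.from_euler('y',-.35).apply(q)
E
python3 -c "
from h import *
print(rest(-.01,0,.2),inrest(rest(-.01,.01,.2)))
plan([.50,.2,.38],Rt(.177))"
```

```text
[0.54876114 0.23302128 0.21730352] [-0.01  0.01  0.2 ]
clk 6.28 pos [ 0.52   -0.2758  0.3812] F [-0.6   0.44 -3.51] M [ 0.  0. -0.] w 0.0084
shift cm [47.25 -5.88  0.19] turn deg [ -0.05  -0.09 -14.83]
```

Emit:
servo_tool([
  [[4, -0.5, 0], [0, 0, -2], 0.5],
  [[9, -1.1, 0], [0, 0, -4], 0.5],
  [[14, -1.7, 0], [0, 0, -6], 0.5],
  [[19, -2.4, 0], [0, 0, -8], 0.5],
  [[24, -3, 0], [0, 0, -10], 0.5],
])

```text
clock: 6.9
position: [0.5085, -0.0322, 0.3796]
ee_rot: [-2.112, -2.32, 0.003]
contact_force: [1.0, -0.6, -2.2]
grip_width: 0.0084
```

```bash
python3 -c "
from h import *
plan([.50,.2,.38],Rt(.177))"
```

```text
clk 6.9 pos [ 0.5085 -0.0322  0.3796] F [ 0.99 -0.58 -2.21] M [ 0.04 -0.05  0.01] w 0.0084
shift cm [ 2.32e+01  1.33e+00 -1.00e-02] turn deg [-0.26 -0.11 -4.76]
```

Emit:
servo_tool([
  [[5, 0.3, 0], [0, 0, -2], 0.5],
  [[10, 0.6, 0], [0, 0, -4], 0.5],
  [[15, 0.9, 0], [0, 0, -4.8], 0.5],
  [[20, 1.2, 0], [0, 0, -4.8], 0.5],
  [[23.2, 1.3, 0], [0, 0, -4.8], 0.5],
])

```text
clock: 7.52
position: [0.4981, 0.203, 0.3774]
ee_rot: [-2.007, -2.408, 0.008]
contact_force: [-0.1, -0.6, -3.1]
grip_width: 0.0082
```

```bash
python3 -c "
from h import *
plan(rest(-.010,0,.24),Rt(.177,.35))"
```

```text
clk 7.53 pos [0.4981 0.203  0.3774] F [-0.09 -0.63 -3.1 ] M [-0.05 -0.01  0.01] w 0.0082
shift cm [ 2.01  7.   12.2 ] turn deg [19.56 -0.07  0.24]
```

Emit:
servo_tool([
  [[0.5, 2, 0], [5, 0, 0], 0.5],
  [[1, 4, 1], [10, 0, 0], 0.5],
  [[2, 6, 4], [15, 0, 0], 0.5],
  [[2, 7, 8], [19.6, 0, 0.2], 0.5],
  [[2, 7, 9], [19.6, 0, 0.2], 0.5],
])

```text
clock: 8.15
position: [0.5614, 0.2345, 0.2797]
ee_rot: [-1.851, -2.21, 0.405]
contact_force: [-0.4, 0.2, -2.5]
grip_width: 0.0085
```

Emit:
servo_tool([
  [[0, 0, 0], [0, 0, 0], 0.5],
])

```text
clock: 8.28
position: [0.5608, 0.2341, 0.279]
ee_rot: [-1.852, -2.209, 0.407]
contact_force: [-0.8, 0.8, -2.5]
grip_width: 0.0081
```

```bash
python3 -c "
from h import *
import json
cal=robot.get_calibration('wrist')
json.dump({k:np.array(v).tolist() for k,v in cal.items()},open('w5.json','w'))
snap('wrist','w5.png')
plan(rest(-.010,0,.125),Rt(.177,.35));print(inrest(robot.get_obs()['position']))
snap('scene','s5.png');snap('top','t5.png')
"
```

```text
clk 8.32 pos [0.5606 0.2342 0.2792] F [-0.02  0.15 -3.48] M [ 0.15 -0.62 -0.04] w 0.0086
shift cm [ 0.12  1.17 13.71] turn deg [-0.7   0.09 -0.08]
[-0.02005277 -0.00092957  0.26221144]
```

View pics/w5.png

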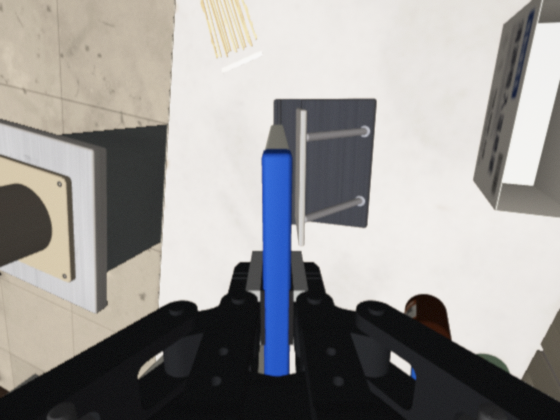

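View pics/s5.png

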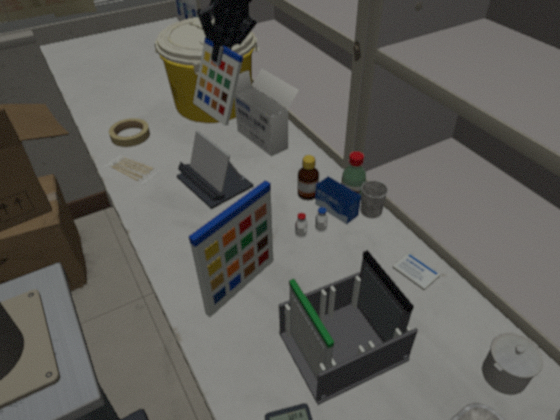

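View pics/t5.png

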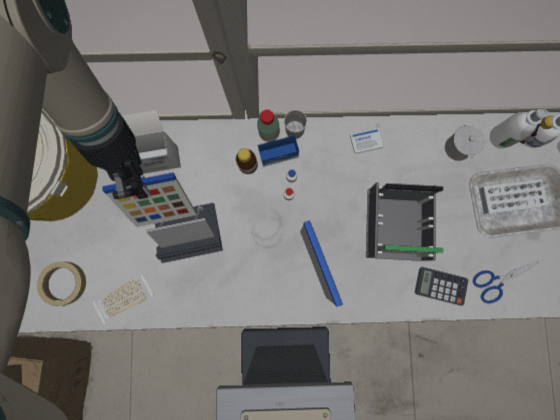

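The chart is held tilted above the stand with its colours facing the robot. The wrist view shows the backrest's top edge along column ~300, rows 110–245. I refine the stand pose from this stationary view.

```bash
python3 -c "
import cv2
t=cv2.imread('pics/w5.png');cv2.imwrite('pics/w5c.png',cv2.resize(t[85:260,250:390],None,fx=4,fy=4,interpolation=cv2.INTER_CUBIC))"
```

```text
(no output)
```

View pics/w5c.png

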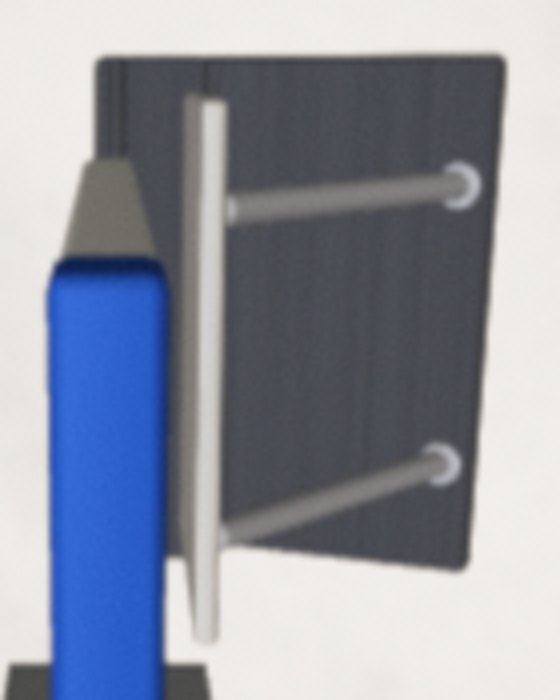

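```bash
python3 - <<'E'
from fit import *
import json
cw={k:np.array(v) for k,v in json.load(open('w5.json')).items()}
wc=lambda *p:T((250,85),4,p)
b=[(cw,[-.06,.075,.01],wc(96,56)),(cw,[.06,.075,.01],wc(507,56)),(cw,[.06,-.075,.01],wc(467,574))]
v,r=fit(b,[.5,.22,.17]);print('stand',v.round(4),r.round(1).tolist())
rp=[(cw,[0,.065,.09],wc(202,97)),(cw,[0,-.065,.09],wc(194,642)),(cw,[0,.065,0],wc(185,94))]
w,r=fit([(c,restX(X)(0),p) for c,X,p in rp],[.47,.22,.2]); print('rest',w.round(4),r.round(1).tolist())
print('rest in stand',Rz(-v[2])@(np.r_[w[:2],0]-np.r_[v[:2],0]))
o=robot.get_obs();P=np.array(o['position']);C=R.from_rotvec(o['ee_rot'])
# blue top far corners in px
print(proj(cw,[P+C.apply([.06,y,-.0368]) for y in(-.0045,.0045)]), wc(50,270),wc(168,270))
print(proj(cw,[P+C.apply([.06,y,.1032]) for y in(-.0045,.0045)]), wc(90,160),wc(132,160))
E
```

```text
stand [0.5144 0.2287 0.1741] [[-1.0, -0.2], [0.5, -0.4], [0.1, 1.1]]
rest [0.4892 0.2248 0.1795] [[-0.1, -0.0], [0.1, 1.0], [-0.1, -1.0]]
rest in stand [-0.02555558  0.00054599  0.        ]
[[259.5416792  153.17593973]
 [289.61457226 153.11523668]] [262.125 152.125] [291.625 152.125]
[[269.65499674 123.73318502]
 [282.78720405 123.70268066]] [272.125 124.625] [282.625 124.625]
```

```bash
sed -i 's/^W=.*/W=[.490,.2235]; YAW=.177/' h.py; python3 -c "
from h import *
plan(rest(-.0085,0,.125),Rt(.177,.35));print(inrest(robot.get_obs()['position']))"
```

```text
clk 8.43 pos [0.5612 0.2346 0.2813] F [-0.24 -0.37 -3.28] M [ 0.14 -0.64 -0.01] w 0.0084
shift cm [ 0.17  1.26 13.94] turn deg [-0.5   0.04 -0.04]
[-0.01983795 -0.00158518  0.26454217]
```

Emit:
servo_tool([
  [[0.2, 1.2, 2], [-0.5, 0, 0], 0.5],
  [[0.2, 1.2, 5], [-0.5, 0, 0], 0.5],
  [[0.2, 1.2, 9], [-0.5, 0, 0], 0.5],
  [[0.2, 1.2, 12], [-0.5, 0, 0], 0.5],
  [[0.2, 1.2, 13], [-0.5, 0, 0], 0.5],
])

```text
clock: 9.05
position: [0.5261, 0.2309, 0.1562]
ee_rot: [-1.856, -2.217, 0.392]
contact_force: [-0.4, -0.2, -2.0]
grip_width: 0.0084
```

Emit:
servo_tool([
  [[0, 0, 0], [0, 0, 0], 0.5],
])

```text
clock: 9.18
position: [0.5267, 0.2312, 0.1575]
ee_rot: [-1.856, -2.219, 0.389]
contact_force: [0.6, -0.2, -2.4]
grip_width: 0.008
```

```bash
python3 -c "
from h import *
for i in range(3):
  snap(['wrist','scene','top'][i],['w6','s6','t6'][i]+'.png')
  plan(rest(-.0085,0,.1032),Rt(.177,.35));print(inrest(robot.get_obs()['position']))
s=cv2.imread('pics/s6.png');t=cv2.imread('pics/t6.png')
a=cv2.resize(s[70:220,150:270],None,fx=4,fy=4,interpolation=cv2.INTER_CUBIC);b=cv2.resize(t[165:285,120:235],None,fx=4,fy=4,interpolation=cv2.INTER_CUBIC)
cv2.imwrite('pics/s6c.png',a);cv2.imwrite('pics/t6c.png',b)
"
```

```text
clk 9.22 pos [0.5272 0.2314 0.158 ] F [ 0.32 -0.35 -2.58] M [ 0.14 -0.62 -0.02] w 0.0084
shift cm [-0.12  0.09  3.38] turn deg [ 0.2  -0.03  0.04]
[-0.00952471  0.00118663  0.13704272]
clk 9.28 pos [0.5276 0.2313 0.158 ] F [ 0.03  0.35 -2.55] M [ 0.11 -0.59  0.02] w 0.0082
shift cm [-0.11  0.06  3.4 ] turn deg [ 0.23 -0.03  0.04]
[-0.00922903  0.00109421  0.13715559]
clk 9.32 pos [0.5276 0.2313 0.1578] F [-1.26 -0.85 -2.63] M [ 0.14 -0.62  0.  ] w 0.0087
shift cm [-0.1   0.05  3.38] turn deg [ 0.23 -0.03  0.03]
[-0.00915235  0.00102198  0.13700006]
```

View pics/w6.png

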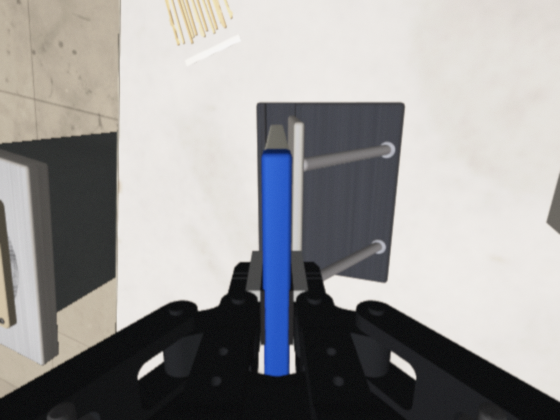

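View pics/s6c.png

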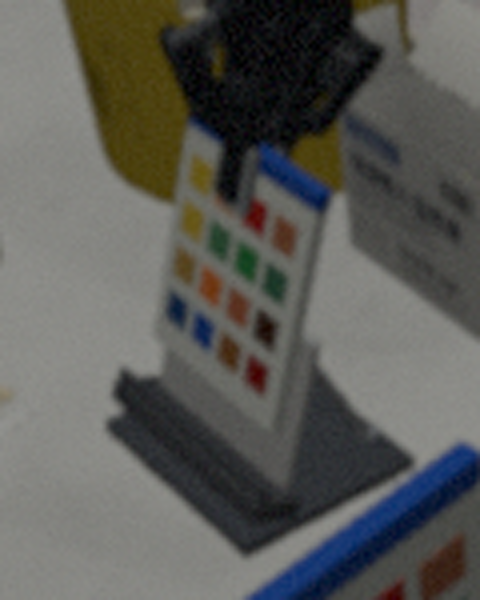

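View pics/t6c.png

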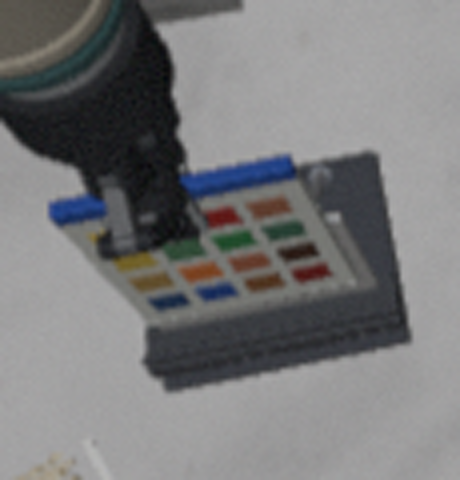

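The chart hangs 34 mm above the seat, inside the stand's width, with its colours facing out. I overlay the predictions to check the centring.

```bash
python3 - <<'E'
from fit import *
o=robot.get_obs();P=np.array(o['position']);C=R.from_rotvec(o['ee_rot'])
ch=[P+C.apply([x,-.0045,z]) for x,z in((.06,-.0368),(-.06,-.0368),(-.06,.1032),(.06,.1032))]
br=[rest(0,y,z) for y,z in((.065,.09),(-.065,.09),(-.065,0),(.065,0))]
for nm,cal,o0 in(('s6',cs,(150,70)),('t6',ct,(120,165))):
    im=cv2.imread(f'pics/{nm}c.png')
    im=cv2.resize(im,None,fx=1.2,fy=1.2) if nm=='t6' else im
    s=4.8 if nm=='t6' else 4
    for pts,col in((ch,(255,0,255)),(br,(0,255,255))):
        q=((proj(cal,pts)-o0+.5)*s).astype(int); cv2.polylines(im,[q.reshape(-1,1,2)],True,col,1)
    cv2.imwrite(f'pics/{nm}o.png',im)
E
```

```text
(no output)
```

View pics/s6o.png

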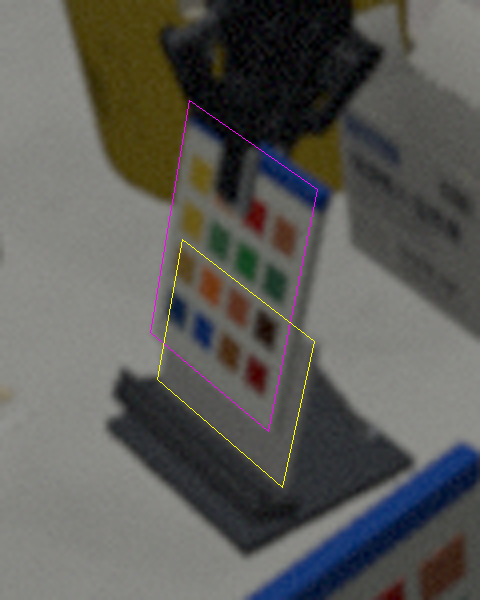

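View pics/t6o.png

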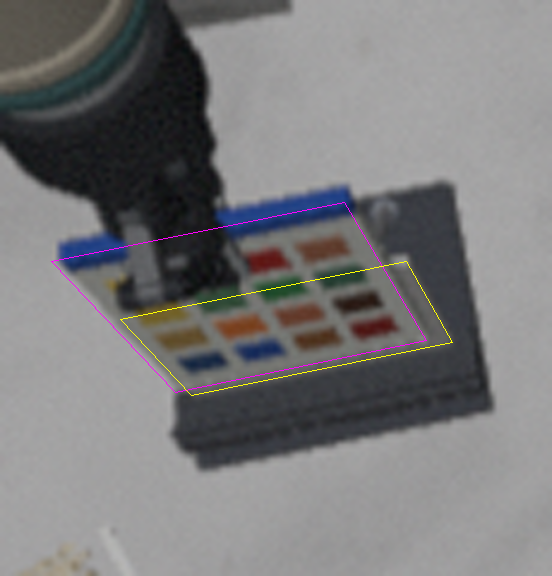

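Emit:
servo_tool([
  [[0, 0, 0.8], [0.2, 0, 0], 0.5],
  [[0, 0, 1.6], [0.2, 0, 0], 0.5],
  [[0, 0, 2.3], [0.2, 0, 0], 0.5],
  [[0, 0, 2.7], [0.2, 0, 0], 0.5],
  [[0, 0, 2.7], [0.2, 0, 0], 0.5],
])

```text
clock: 9.95
position: [0.5182, 0.2296, 0.132]
ee_rot: [-1.855, -2.217, 0.392]
contact_force: [0.7, -0.4, -2.4]
grip_width: 0.0084
```

```bash
python3 -c "
from h import *
plan(rest(-.0085,0,.1032),Rt(.177,.35));print(inrest(robot.get_obs()['position']))
snap('wrist','w7.png');snap('scene','s7.png')
plan(rest(-.0085,0,.1032),Rt(.177,.35));print(inrest(robot.get_obs()['position']))
s=cv2.imread('pics/s7.png')
cv2.imwrite('pics/s7c.png',cv2.resize(s[85:220,150:270],None,fx=4.4,fy=4.4,interpolation=cv2.INTER_CUBIC))"
```

```text
clk 9.95 pos [0.5182 0.2296 0.132 ] F [ 0.71 -0.36 -2.37] M [ 0.12 -0.57  0.01] w 0.0084
shift cm [-0.1   0.07  0.63] turn deg [-0.03 -0.02  0.03]
[-0.00924163  0.00103326  0.10947824]
clk 10.05 pos [0.5188 0.2297 0.1325] F [-0.25  0.02 -2.39] M [ 0.1  -0.61 -0.  ] w 0.0081
shift cm [-0.1   0.04  0.69] turn deg [ 0.04 -0.03  0.03]
[-0.00889795  0.00100192  0.11009741]
```

View pics/s7c.png

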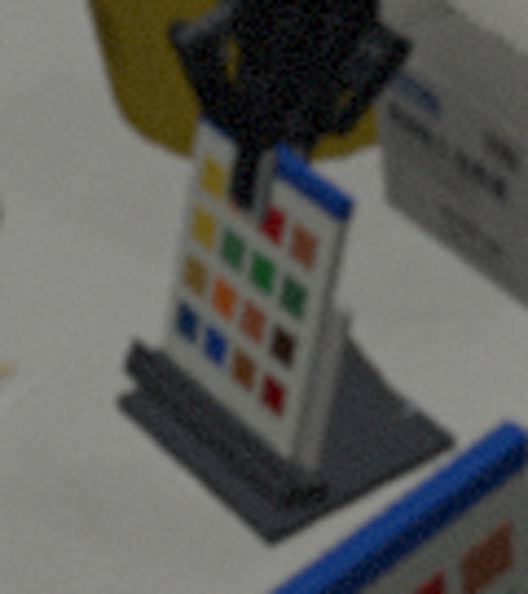

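View pics/w7.png

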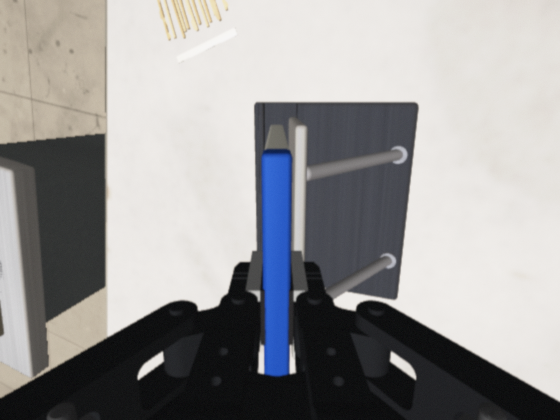

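The bottom edge is just above the ledge, behind the lip and in front of the backrest. I lower in small steps and watch the force; the reference is Fz ≈ -2.5 N.

Emit:
servo_tool([
  [[0, 0, 0.2], [0, 0, 0], 0.5],
  [[0, 0, 0.4], [0, 0, 0], 0.5],
  [[0, 0, 0.5], [0, 0, 0], 0.5],
  [[0, 0, 0.5], [0, 0, 0], 0.5],
])

```text
clock: 10.55
position: [0.517, 0.2294, 0.1277]
ee_rot: [-1.855, -2.218, 0.391]
contact_force: [-0.1, 0.3, -2.3]
grip_width: 0.0082
```

Emit:
servo_tool([
  [[0, 0, 0.1], [0, 0, 0], 0.5],
  [[0, 0, 0.1], [0, 0, 0], 0.5],
])

```text
clock: 10.8
position: [0.5166, 0.2293, 0.1267]
ee_rot: [-1.855, -2.217, 0.391]
contact_force: [-0.3, -0.7, -2.6]
grip_width: 0.0081
```

Emit:
servo_tool([
  [[0, 0, 0.1], [0, 0, 0], 0.5],
  [[0, 0, 0.1], [0, 0, 0], 0.5],
])

```text
clock: 11.05
position: [0.5164, 0.2293, 0.1259]
ee_rot: [-1.855, -2.218, 0.391]
contact_force: [0.6, -0.3, -1.6]
grip_width: 0.0082
```

Emit:
servo_tool([
  [[0, 0, 0.1], [0, 0, 0], 0.5],
  [[0, 0, 0.1], [0, 0, 0], 0.5],
])

```text
clock: 11.3
position: [0.5165, 0.2294, 0.1258]
ee_rot: [-1.855, -2.218, 0.389]
contact_force: [1.5, 1.0, 5.3]
grip_width: 0.0081
```

```bash
python3 -c "
from h import *
plan(rest(-.0045,0,.1032),Rt(.177,.35));print(inrest(robot.get_obs()['position']))"
```

```text
clk 11.3 pos [0.5165 0.2294 0.1258] F [1.51 1.   5.25] M [ 0.01 -0.07 -0.03] w 0.0081
shift cm [-0.12  0.42 -0.02] turn deg [ 0.1  -0.05  0.05]
[-0.00874558  0.00119287  0.10302147]
```

Contact came at rest z = 103.0 mm against 103.2 mm predicted, and the force rose by +8 N. I slide toward the backrest with light downward pressure.

Emit:
servo_tool([
  [[0, 0.2, 0], [0, 0, 0], 0.5],
  [[0, 0.3, 0], [0, 0, 0], 0.5],
  [[0, 0.4, 0], [0, 0, 0], 0.5],
  [[0, 0.4, 0], [0, 0, 0], 0.5],
])

```text
clock: 11.8
position: [0.5195, 0.2299, 0.1247]
ee_rot: [-1.855, -2.217, 0.391]
contact_force: [-1.1, -0.6, 4.8]
grip_width: 0.0084
```

```bash
python3 -c "
from h import *
plan(rest(-.0045,0,.1032),Rt(.177,.35));print(inrest(robot.get_obs()['position']))
snap('scene','s8.png');snap('top','t8.png');snap('wrist','w8.png')
plan(rest(-.0045,0,.1032),Rt(.177,.35));print(inrest(robot.get_obs()['position']))
s=cv2.imread('pics/s8.png');t=cv2.imread('pics/t8.png')
a=cv2.resize(s[85:220,160:260],(400,540),interpolation=cv2.INTER_CUBIC);b=cv2.resize(t[180:280,135:235],(400,400),interpolation=cv2.INTER_CUBIC)
c=np.zeros((540,800,3),np.uint8);c[:,:400]=a;c[:400,400:]=b;cv2.imwrite('pics/st8.png',c)"
```

```text
clk 11.8 pos [0.5195 0.2299 0.1247] F [-1.14 -0.62  4.83] M [-0.26  0.57 -0.  ] w 0.0084
shift cm [-0.11  0.11 -0.01] turn deg [-0.01 -0.05  0.04]
[-0.00555263  0.00108998  0.10306171]
clk 11.95 pos [0.5195 0.2299 0.1247] F [-1.52 -0.3   4.73] M [-0.25  0.6   0.  ] w 0.0081
shift cm [-0.11  0.1  -0.01] turn deg [-0.01 -0.05  0.05]
[-0.00553615  0.00111416  0.10307731]
```

View pics/st8.png

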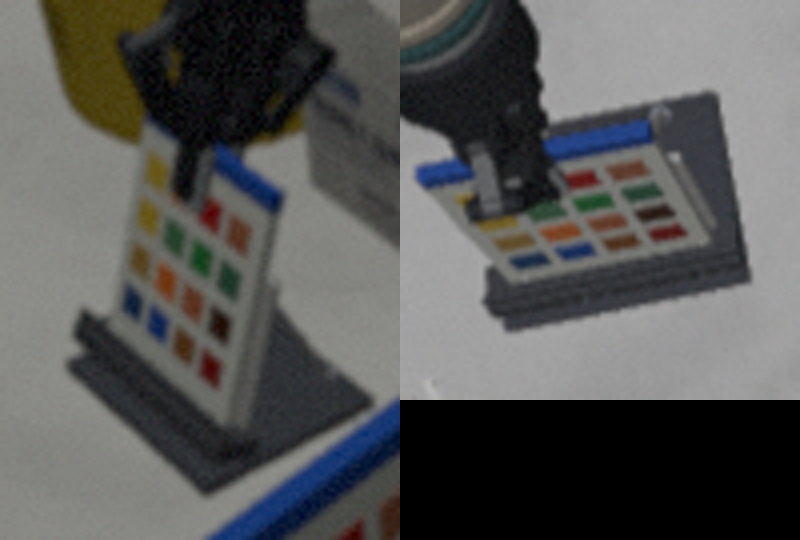

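View pics/w8.png

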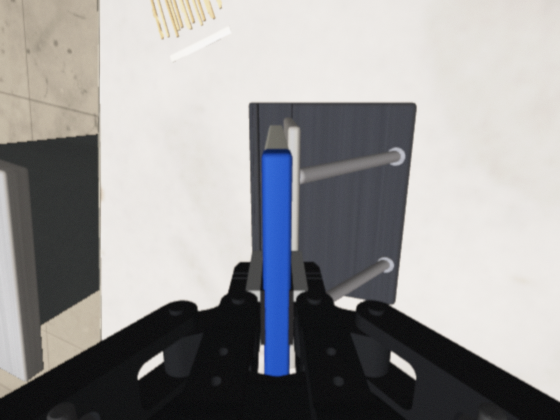

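Emit:
servo_tool([
  [[0, 0.1, 0], [0, 0, 0], 0.5],
  [[0, 0.1, 0], [0, 0, 0], 0.5],
])

```text
clock: 12.2
position: [0.5198, 0.2299, 0.1246]
ee_rot: [-1.854, -2.216, 0.393]
contact_force: [-0.5, 0.3, 5.7]
grip_width: 0.0086
```

Emit:
servo_tool([
  [[0, 0.1, 0], [0, 0, 0], 0.5],
  [[0, 0.1, 0], [0, 0, 0], 0.5],
])

```text
clock: 12.45
position: [0.5199, 0.2299, 0.1245]
ee_rot: [-1.853, -2.215, 0.395]
contact_force: [-0.9, 0.5, 5.4]
grip_width: 0.0081
```

```bash
python3 -c "
from h import *
plan(rest(-.0045,0,.1032),Rt(.177,.35));print(inrest(robot.get_obs()['position']))"
```

```text
clk 12.45 pos [0.5199 0.2299 0.1245] F [-0.9   0.54  5.45] M [-0.25  0.64 -0.02] w 0.0081
shift cm [-0.11  0.06 -0.02] turn deg [-0.24 -0.05  0.04]
[-0.00507286  0.00106224  0.10303656]
```

Emit:
servo_tool([
  [[0, 0.2, -0.05], [-0.2, 0, 0], 0.5],
  [[0, 0.3, -0.05], [-0.2, 0, 0], 0.5],
  [[0, 0.3, -0.05], [-0.2, 0, 0], 0.5],
])

```text
clock: 12.82
position: [0.52, 0.23, 0.1245]
ee_rot: [-1.85, -2.213, 0.399]
contact_force: [-5.9, -1.2, 8.4]
grip_width: 0.0082
```

```bash
python3 -c "
from h import *
plan(rest(-.0045,0,.1032),Rt(.177,.35));print(inrest(robot.get_obs()['position']))
snap('scene','s9.png');snap('wrist','w9.png')
s=cv2.imread('pics/s9.png');t=cv2.imread('pics/w9.png')
a=cv2.resize(s[85:220,160:260],(400,540),interpolation=cv2.INTER_CUBIC);b=cv2.resize(t[95:195,240:340],(400,400),interpolation=cv2.INTER_CUBIC)
c=np.zeros((540,800,3),np.uint8);c[:,:400]=a;c[:400,400:]=b;cv2.imwrite('pics/st9.png',c)"
```

```text
clk 12.82 pos [0.52   0.23   0.1245] F [-5.95 -1.17  8.4 ] M [-0.37  1.5   0.05] w 0.0082
shift cm [-0.11  0.05 -0.02] turn deg [-0.43 -0.05  0.06]
[-0.00499883  0.00107251  0.10304027]
```

View pics/st9.png

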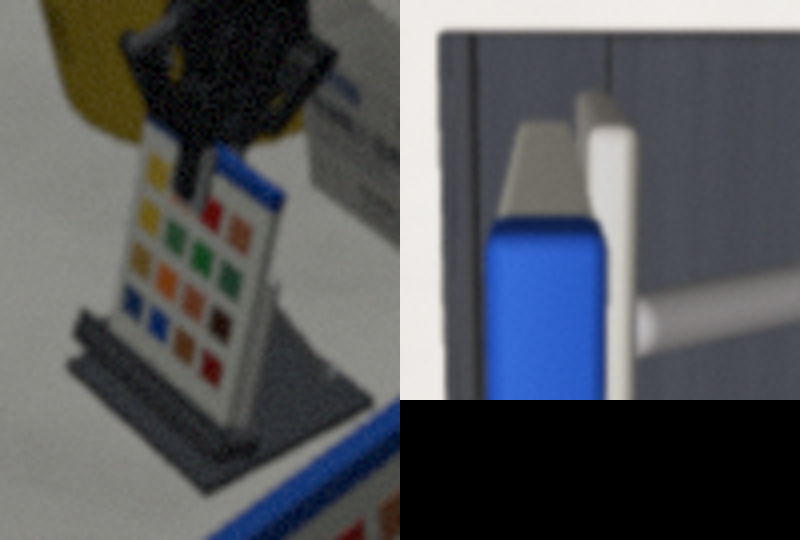

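Pushing now meets the backrest: Fx is -6 N and motion has stopped. The tool is over-tilted by about 0.4°, so I ease the bottom edge back with less weight on the ledge.

Emit:
servo_tool([
  [[0, 0, -0.15], [-0.6, 0, 0], 0.5],
  [[0, 0.1, -0.15], [-1, 0, 0], 0.5],
  [[0, 0.1, -0.1], [-1, 0, 0], 0.5],
  [[0, 0.1, 0], [-0.6, 0, 0], 0.5],
  [[0, 0.1, 0.1], [-0.5, 0, 0], 0.5],
])

```text
clock: 13.55
position: [0.5199, 0.23, 0.1245]
ee_rot: [-1.853, -2.217, 0.391]
contact_force: [-6.0, -0.6, 14.0]
grip_width: 0.0082
```

```bash
python3 -c "
from h import *
plan(rest(-.0045,0,.1032),Rt(.177,.35));print(inrest(robot.get_obs()['position']))
snap('wrist','w10.png')
t=cv2.imread('pics/w10.png')
cv2.imwrite('pics/w10c.png',cv2.resize(t[95:195,240:340],(500,500),interpolation=cv2.INTER_CUBIC))"
```

```text
clk 13.55 pos [0.5199 0.23   0.1245] F [-6.01 -0.6  14.04] M [-0.41  1.79  0.05] w 0.0082
shift cm [-0.11  0.06 -0.02] turn deg [-0.06 -0.08  0.07]
[-0.00508808  0.00112237  0.10303946]
```

View pics/w10c.png

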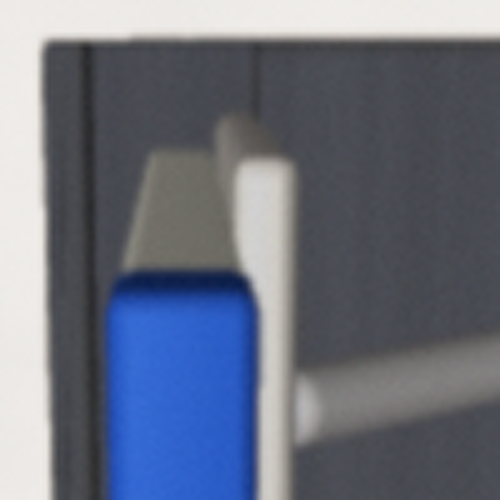

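The chart looks flush: its back bottom corner is at crop column ~213 and the backrest foot at ~216. Down force is 14 N and the height is unchanged. I check the centring numerically from the wrist view.

```bash
python3 - <<'E'
from fit import *
cal=robot.get_calibration('wrist')
wc=lambda *p:T((240,95),5,p)
def yat(p,x,z):  # intersect pixel ray with plane rest z -> y
    o,d=ray(cal,p); a,b=inrest(o),inrest(o+d); t=(z-a[2])/(b[2]-a[2]); return (a+t*(b-a)).round(4)
print('backrest top +y',yat(wc(265,156),0,.09),'foot',yat(wc(216,116),0,0))
print('chart bottom +y',yat(wc(182,151),0,0),'top',yat(wc(182,270),0,.14))
# base +y edge near and far corners 
print('base edge',yat(wc(45,40),0,-.01))
s=cv2.imread('pics/s9.png'); cv2.imwrite('pics/s9c.png',cv2.resize(s[110:210,170:240],None,fx=8,fy=6,interpolation=cv2.INTER_CUBIC)[:600])
E
```

```text
backrest top +y [0.002  0.0661 0.09  ] foot [-0.0007  0.0656  0.    ]
chart bottom +y [-0.0054  0.0609  0.    ] top [-0.0052  0.0625  0.14  ]
base edge [-0.0248  0.0756 -0.01  ]
```

View pics/s9c.png

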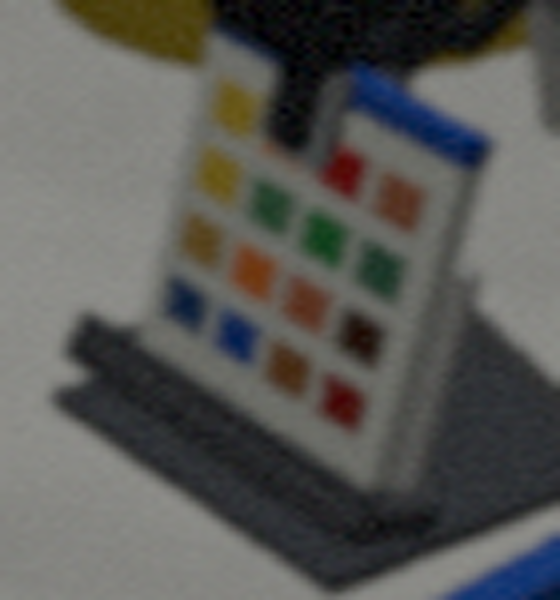

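Centring is good: at the +y side the backrest stands about 5 mm beyond the chart (65.6 against 60.9), which is the nominal value. I relax the pressure, check, then open.

Emit:
servo_tool([
  [[0, 0, 0], [0, 0, 0], 0.5],
  [[0, 0, 0], [0, 0, 0], 0.5],
], grip_force=25)

```text
clock: 13.85
position: [0.5199, 0.2299, 0.1246]
ee_rot: [-1.853, -2.216, 0.392]
contact_force: [-4.0, -0.8, 2.6]
grip_width: 0.0083
```

Emit:
servo_tool([
  [[0, 0, 0], [0, 0, 0], 1.2],
  [[0, 0, 0], [0, 0, 0], 1.6],
  [[0, 0, 0], [0, 0, 0], 2.2],
  [[0, 0, 0], [0, 0, 0], 2.8],
  [[0, 0, 0], [0, 0, 0], 2.8],
])

```text
clock: 14.48
position: [0.5201, 0.23, 0.1246]
ee_rot: [-1.854, -2.217, 0.391]
contact_force: [-0.2, -0.6, -0.7]
grip_width: 0.0281
```

```bash
python3 -c "
from h import *
plan(rest(-.0045,0,.25),Rt(.177,.35));print(inrest(robot.get_obs()['position']))
snap('wrist','w11.png')"
```

```text
clk 14.47 pos [0.5201 0.23   0.1246] F [-0.15 -0.57 -0.71] M [ 0.08 -0.46 -0.03] w 0.0281
shift cm [ -0.09   0.03 -14.69] turn deg [-0.04 -0.08  0.07]
[-0.00493833  0.00110084  0.10315135]
```

View pics/w11.png

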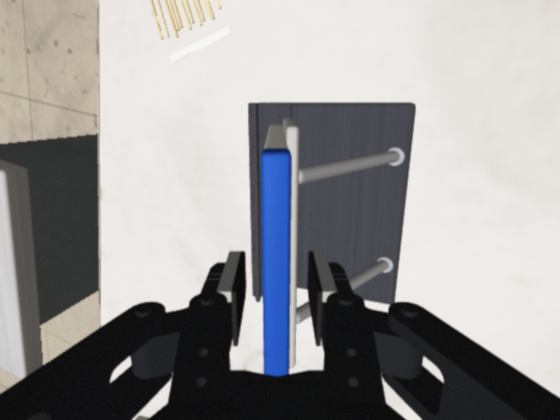

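The fingers are open with clear gaps on both sides, and the chart is steady against the backrest. I withdraw along the slope.

Emit:
servo_tool([
  [[0, 0, -1], [0, 0, 0], 2.8],
  [[0, 0, -3], [0, 0, 0], 2.8],
  [[0, 0, -6], [0, 0, 0], 2.8],
  [[0, 0, -11], [0, 0, 0], 2.8],
  [[0, 0, -15], [0, 0, 0], 2.8],
])

```text
clock: 15.15
position: [0.5718, 0.2389, 0.268]
ee_rot: [-1.855, -2.218, 0.389]
contact_force: [0.5, 0.4, -0.4]
grip_width: 0.0282
```

```bash
python3 -c "
from h import *
plan([.45,.31,.38],Rt(.177,0))
snap('wrist','w12.png');snap('scene','s12.png');snap('top','t12.png')
s=cv2.imread('pics/s12.png');t=cv2.imread('pics/t12.png');w=cv2.imread('pics/w12.png')
a=cv2.resize(s[90:220,160:260],(400,520),interpolation=cv2.INTER_CUBIC);b=cv2.resize(t[180:280,135:235],(400,400),interpolation=cv2.INTER_CUBIC)
c=np.zeros((520,800,3),np.uint8);c[:,:400]=a;c[:400,400:]=b;cv2.imwrite('pics/st12.png',c)"
```

```text
clk 15.15 pos [0.5718 0.2389 0.268 ] F [ 0.47  0.35 -0.43] M [ 0.03 -0.46  0.01] w 0.0282
shift cm [  9.17 -13.91  -6.84] turn deg [-19.98  -0.09   0.05]
```

View pics/st12.png

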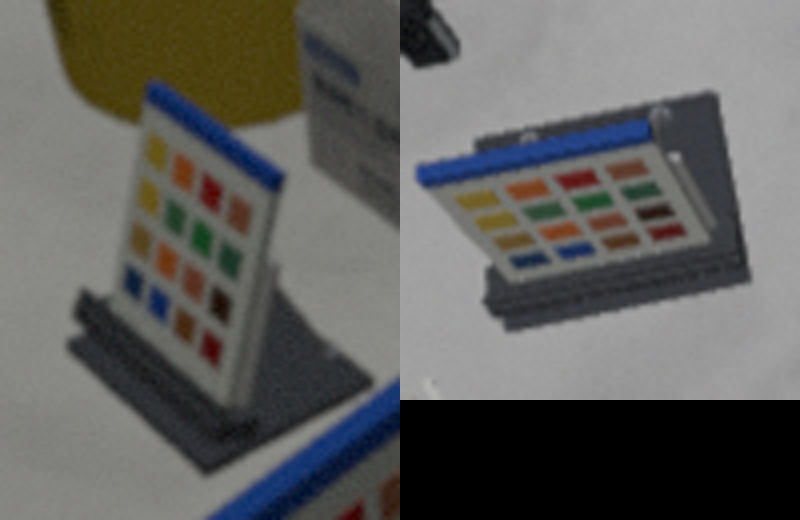

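View pics/w12.png

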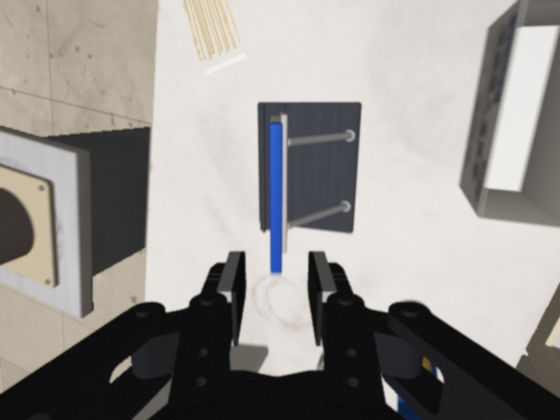

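View pics/s12.png

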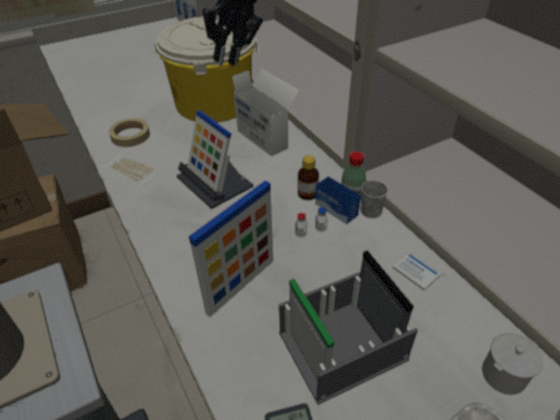

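The chart stands on the ledge, parallel to the backrest, with the colours out. The other panels, the bottle and the vials are where they started. Last check: centring from both ends.

```bash
python3 - <<'E'
from fit import *
cal=robot.get_calibration('wrist')
w=cv2.imread('pics/w12.png'); cv2.imwrite('pics/w12c.png',cv2.resize(w[95:285,245:370],None,fx=3.1,fy=3.1,interpolation=cv2.INTER_CUBIC))
im=w.astype(int);B,G,Rr=im[...,0],im[...,1],im[...,2]
m=(B>100)&(B-Rr>60)&(B-G>40); m[:,:265]=0;m[:,290:]=0;m[285:]=0
ys,xs=np.where(m);print(ys.min(),ys.max())
def at(p,z):
    o,d=ray(cal,p); a,b=inrest(o),inrest(o+d); t=(z-a[2])/(b[2]-a[2]); return (a+t*(b-a)).round(4)
for y in(ys.min(),ys.max()):
    print(at((xs[np.abs(ys-y)<=8].mean(),y+(.5 if y>200 else -.5)),.14))
# white top of backrest
g=im.min(axis=2); print([ (r,g[r,285:287].tolist()) for r in list(range(110,120))+list(range(246,260))])
E
```

```text
123 272
[-0.0044  0.0612  0.14  ]
[-0.0041 -0.0597  0.14  ]
[(110, [58, 64]), (111, [63, 66]), (112, [69, 69]), (113, [84, 79]), (114, [122, 107]), (115, [160, 137]), (116, [176, 153]), (117, [183, 153]), (118, [184, 155]), (119, [184, 155]), (246, [168, 175]), (247, [170, 174]), (248, [171, 175]), (249, [171, 174]), (250, [168, 176]), (251, [174, 183]), (252, [184, 193]), (253, [198, 208]), (254, [211, 217]), (255, [219, 222]), (256, [223, 224]), (257, [224, 225]), (258, [224, 224]), (259, [223, 225])]
```

View pics/w12c.png

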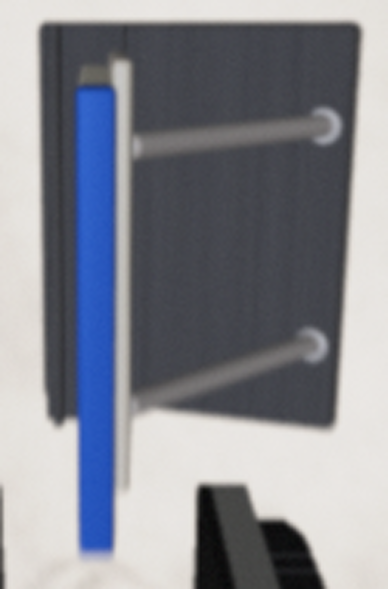

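```bash
python3 -c "
from h import *
o=robot.get_obs();print(o['clock'],o['contact_force']);print(robot.job_done())"
```

```text
15.3 [ 0.21471377 -0.79729321 -1.11371463]
the job is handed in; nothing more can be done
None
```

The small colour chart is out of the rack's middle slot and standing on the reading stand, and I handed the job in at 15.3 s. I drew it straight up, carried it over at height and tilted it 0.35 rad. I lowered it until it touched the ledge, pressed it against the backrest, let go and backed away.

**Seating:** Contact with the ledge came at 103.0 mm, against 103.2 mm predicted, with the force rising by about 8 N. It held up to 14 N of downward press without sinking further.

**Backrest:** The chart met the backrest at about 6 N. My first push left it tilted about 0.4° too far, so I corrected that before letting go.

**After release:**
- The top edge measured 4.1 to 4.4 mm in front of the backrest plane, where 4.5 mm is flush.
- It is centred to within about 1 mm, with the coloured squares facing out.
- The two remaining panels, the bottle, the vials and the larger chart looked unmoved in the final scene picture. I did not measure their positions.

**Disagreement:** The wrist and fixed cameras differed by about 3 to 4 mm on the stand's sideways position. I used a value in between, and close-up checks of the chart's edge against the backrest's agreed with it.

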